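# Find the loaded specimen box and run it up to the hidden stop

## Robot

A 6-joint arm with a two-finger parallel gripper is mounted at the origin on the work surface. World frame = base frame: x ahead of the robot, y to its left, z up, the work surface at z = 0. Lengths are in m, angles in rad, forces in N, time in s.
With the tool pointing down it reaches from about 0.25 to 0.8 m from the base axis. Payload 3.9 kg.
Tool frame: the origin (TCP) lies at the very end of the fingers, on their centre line; the grasp point (between the pads) lies 19 mm behind it; x points along the fingers, z is the direction in which the jaws open and shut, and the axes are right-handed (so a half turn about x gives the same grasp; the last joint's range is limited). The gripper opens to 85 mm and grips with 20 to 120 N. Pads are 22 mm wide; open, the fingers measure 114 mm over their backs; the gripper's body (76 mm by 85 mm) begins 54 mm behind the grasp point. The pads swing forward as they close: fully open they stand 13 mm farther back than shut.
Start: joints at [1.178, 0.26, -0.138, 1.173, 0, 1.571], TCP at [0.201, 0.485, 0.231] pointing down, gripper open.
Joint ranges: [-2.78, 2.78], [-0.83, 1.72], [-1.28, 1.37], [-1.9, 2.12], [-1.57, 1.48], [-3.14, 3.14]. Speed limits (rad/s): [2.57, 2.57, 3.14, 3.14, 3.14, 3.14].

## Interface

Orientations are given as a unit quaternion [x, y, z, w].
In Python, from cell import ctrl gives the robot as it stands. The module is installed in compiled form; this text tells all that it offers. Calls block until the motion is done:
- ctrl.move_pose(position, orientation): joint-space move of the TCP to a pose.
- ctrl.movel(position, rot=None, max_speed=0.15, stop_force=None): straight line of the TCP; rot=None keeps the orientation; max_speed is the mean speed in m/s. With stop_force (N) it stops when the force on the tool has changed by that much, and returns True; else False.
- ctrl.movej(angles): joint-space move.
- ctrl.move_gripper(opening): finger opening in m; the grip force is fixed at half the most; returns when the fingers have stopped.
- ctrl.dwell(seconds).
- ctrl.ik(position, orientation): joint angles nearest the present ones, or None.
- ctrl.read_camera(name): name is "scene" or "top" or "wrist"; returns a dict with "image" (480x640x3 uint8, blue, green, red), "camera_matrix" (3x3 intrinsics, pixels), "R" (3x3) and "t" (3): a world point X has camera coordinates R X + t; the wrist camera has in their place "hand_eye" (4x4, takes a point from camera to tool coordinates, whose origin is the TCP and whose axes are the tool frame's). Camera axes: x right, y down, z forward; pixel columns grow to the right and rows downward; lengths in m; the calibration is good to about 2 mm. The wrist camera is an equidistant fisheye: a pixel r from the principal point sees the ray r / f radians off the axis. A picture is of the moment at which its call begins: read the wrist's pose just before it. There is no depth.
A pose or a line that the arm cannot do raises ctrl.PlanningError and nothing moves.
- ctrl.hand_in(): hands the job in, once; it reports no verdict.
Readings, each from a call of its own:
- ctrl.get_clock(): time.
- ctrl.get_joint_pos(): joint angles.
- ctrl.get_joint_velocities(): joint speeds.
- ctrl.get_tau(): joint torques, N m.
- ctrl.get_position(): TCP position.
- ctrl.get_tcp_rot(): TCP orientation.
- ctrl.get_contact_force(): force on the tool from outside, world axes, zero at the start.
- ctrl.get_moment(): the same for the moment, N m.
- ctrl.get_width(): finger opening in m.
Only numpy, scipy, OpenCV 4.12 (cv2) and the standard library are available. Lean on these libraries where they do the work, as an engineer would, in place of code of your own. Each camera call takes 0.05 s, during which the arm holds its last target.

## Task

One of the three identical closed specimen boxes on the bench has a steel piece inside: find by feel which it is, stand it lengthwise between the guide rails of the sample stage, and slide it gently into the hood until it meets the spring bumper hidden inside, leaving it resting against the bumper. Leave the two empty boxes standing upright on the bench, and do not tip any box or knock the lens barrel, bottle or jar about.

Things in the scene. Friction and masses are not known exactly. Their poses are not given: they have to be found in the camera images.
- box_a_centre (a point): Closed plain aluminium specimen box, one of three that look alike: 110 long (its x) x 50 wide (its y) x 60 high mm, smooth, the same either way round. This point is its centre, 30 mm above its underside. An empty box weighs 0.13 to 0.19 kg, the loaded one 0.54 to 0.78 kg (steel piece at its middle). Starts standing on the bench.
- box_b_centre (a point): Closed plain aluminium specimen box, one of three that look alike: 110 long (its x) x 50 wide (its y) x 60 high mm, smooth, the same either way round. This point is its centre, 30 mm above its underside. An empty box weighs 0.13 to 0.19 kg, the loaded one 0.54 to 0.78 kg (steel piece at its middle). Starts standing on the bench.
- box_c_centre (a point): Closed plain aluminium specimen box, one of three that look alike: 110 long (its x) x 50 wide (its y) x 60 high mm, smooth, the same either way round. This point is its centre, 30 mm above its underside. An empty box weighs 0.13 to 0.19 kg, the loaded one 0.54 to 0.78 kg (steel piece at its middle). Starts standing on the bench.
- box_a: The same specimen box as box_a_centre, its origin at the centre of its underside.
- box_b: The same specimen box as box_b_centre, its origin at the centre of its underside.
- box_c: The same specimen box as box_c_centre, its origin at the centre of its underside.
- deck: Flat black top of the sample stage, 262 (x) x 112 (y) mm, fixed, level, 60 mm above the bench; origin at the middle of its top face, z up. Its x axis is the slide direction and points into the hood. A box slides on it by friction (about 2.5 to 6 N for the loaded one).
- deck_centre (a point): Same point and axes as the deck: middle of the lane. Two aluminium guide rails run along the deck's whole length, 12 mm high and 8 mm thick, inner faces at y = +30 and -30 mm: a lane 60 mm wide, open above from x = -131 mm to the hood's mouth at x = +32 mm.
- hood: Fixed grey sheet hood over the far end of the deck, same origin and axes as the deck. Open mouth at x = +32 mm, closed back at x = +130 mm; 84 mm wide inside, 74 mm clear height above the deck, its top 78 mm above the deck.
- hood_mouth (a point): Middle of the hood's open mouth, on the deck. The hidden spring bumper's face crosses the lane 13 to 53 mm further in, different each time, 17 to 53 mm above the deck. It yields 1 mm per 2 N, at most 10 mm; over 20 N damages it. Let go, it pushes the box back a little until friction holds the box, still touching.
- post: Bystander, fixed: slim upright steel rod (12.6 mm thick, 260 mm tall) with a small black clamp 200 mm up (30 mm) on a round foot of 52 mm. Origin at the centre of its foot on the bench. It stands between the boxes and the stage.
- mag_base: Bystander, fixed: dark steel block 35 x 35 x 42 mm high with an 8 mm high knob on top; origin at the centre of its underside on the bench.
- lens_centre (a point): Bystander: black lens barrel standing on end, 42 mm wide, 64 mm tall; this point is its centre, 32 mm up.
- bottle_centre (a point): Bystander: amber bottle, 48 mm wide, 85 mm tall; this point is its centre, 42 mm up.
- jar_centre (a point): Bystander: glass jar with lid, 50 mm wide, 60 mm tall; this point is its centre, 30 mm up.
Mind the look-alikes: they are no part of the job. What is shaped like the box_b but purple or red is not meant.

How it is judged:
At the end, for the whole second after the job is handed in: Loaded box flat on the deck between the rails (within 0.06 rad of upright, 0.14 rad of the lane, centre under 34 mm above the deck), loading it with over 4 N and the bumper with over 0.25 N; the other two upright on the bench (0.1 rad); all at rest (under 10 mm/s) (((contact force between box_a and deck above 4 N and contact force between box_a and hood above 0.25 N and angle between the x axis of box_a_centre and the x axis of deck, either way round below 0.14 rad and angle between box_a_centre's own z axis and vertical below 0.06 rad and z of box_a_centre in the frame of deck below 0.034 m and linear speed of each of box_a, box_b, box_c below 0.01 m/s and angle between each of box_b_centre, box_c_centre's own z axis and vertical below 0.1 rad and height (world z) of each of box_b_centre, box_c_centre below 0.036 m) or (contact force between box_b and deck above 4 N and contact force between box_b and hood above 0.25 N and angle between the x axis of box_b_centre and the x axis of deck, either way round below 0.14 rad and angle between box_b_centre's own z axis and vertical below 0.06 rad and z of box_b_centre in the frame of deck below 0.034 m and linear speed of each of box_b, box_a, box_c below 0.01 m/s and angle between each of box_a_centre, box_c_centre's own z axis and vertical below 0.1 rad and height (world z) of each of box_a_centre, box_c_centre below 0.036 m) or (contact force between box_c and deck above 4 N and contact force between box_c and hood above 0.25 N and angle between the x axis of box_c_centre and the x axis of deck, either way round below 0.14 rad and angle between box_c_centre's own z axis and vertical below 0.06 rad and z of box_c_centre in the frame of deck below 0.034 m and linear speed of each of box_c, box_a, box_b below 0.01 m/s and angle between each of box_a_centre, box_b_centre's own z axis and vertical below 0.1 rad and height (world z) of each of box_a_centre, box_b_centre below 0.036 m))); the robot touches nothing.
It fails at once if a box pressed on the bumper or hood with more than 20 N (contact force between any of box_a, box_b, box_c and hood above 20 N).
It fails at once if a box tipped by more than 0.5 rad (angle between any of box_a_centre, box_b_centre, box_c_centre's own z axis and vertical above 0.5 rad).
It fails at once if the lens barrel, bottle or jar pushed more than 30 mm or tipped (distance of any of lens_centre, bottle_centre, jar_centre from where it was at the start of the episode above 0.03 m or angle between any of lens_centre, bottle_centre, jar_centre's own z axis and vertical above 0.5 rad).
It also fails if it takes over 72 s, if anything falls off the work surface, if the arm or the gripper's body presses on something with over 40 N, if the wrist force passes 120 N, or if a joint passes its speed limit or range.

## Working session

There is one attempt and no reset: what is moved stays moved. The work goes in short steps, each a Python script; the robot and the scene stay as the last script left them, time stands still between calls to the robot, and variables do not carry over. Pictures are saved under pics/ and viewed, and the job is handed in when it is done.

```bash
mkdir -p pics; ls; python3 - <<'E'
from cell import ctrl
import cv2, numpy as np
for n in ["scene","top","wrist"]:
    d=ctrl.read_camera(n); cv2.imwrite(f"pics/{n}0.png",d["image"])
    print(n,{k:np.round(v,4).tolist() for k,v in d.items() if k!="image"})
print(ctrl.get_clock(),ctrl.get_tcp_rot(),ctrl.get_position(),ctrl.get_contact_force(),ctrl.get_width())
E
```

```text
pics
scene {'camera_matrix': [[464.7125, 0.0, 325.8545], [0.0, 464.7125, 242.021], [0.0, 0.0, 1.0]], 'R': [[0.9035, 0.4287, 0.0007], [0.2364, -0.497, -0.8349], [-0.3576, 0.7545, -0.5504]], 't': [-0.4004, -0.0971, 1.2601]}
top {'camera_matrix': [[435.5102, 0.0, 321.8927], [0.0, 435.5102, 236.5368], [0.0, 0.0, 1.0]], 'R': [[0.0081, -0.9999, -0.0153], [-0.98, -0.0049, -0.1988], [0.1987, 0.0166, -0.9799]], 't': [-0.0779, 0.4641, 0.8813]}
wrist {'camera_matrix': [[371.6483, 0.0, 314.9491], [0.0, 371.6483, 241.9129], [0.0, 0.0, 1.0]], 'hand_eye': [[-0.0, -0.2994, 0.9541, -0.1433], [0.0004, -0.9541, -0.2994, 0.0773], [1.0, 0.0004, 0.0002, -0.0004], [0.0, 0.0, 0.0, 1.0]]}
0.15 [-0.3931349   0.58841209  0.39252173  0.5874886 ] [0.20074614 0.48453188 0.23063782] [ 0.96841384 -0.23449111 -0.58246248] 0.0854621786307532
```

View pics/scene0.png

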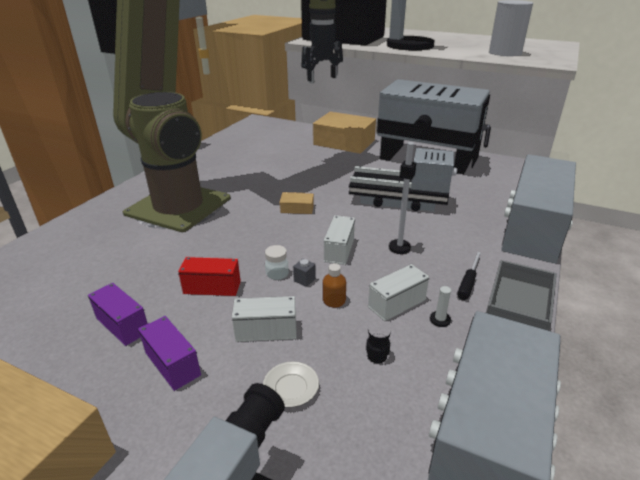

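View pics/top0.png

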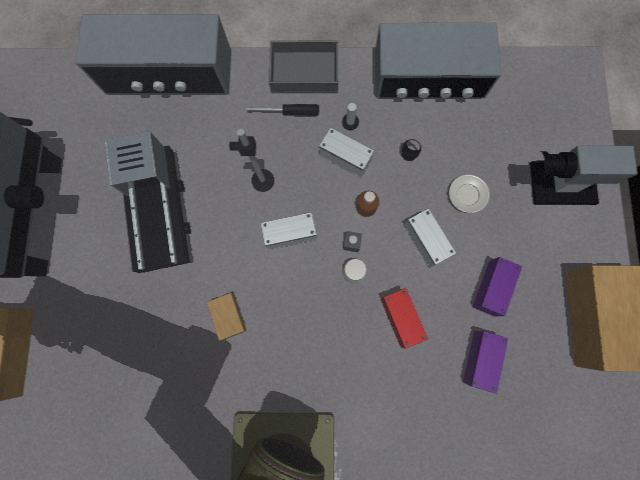

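View pics/wrist0.png

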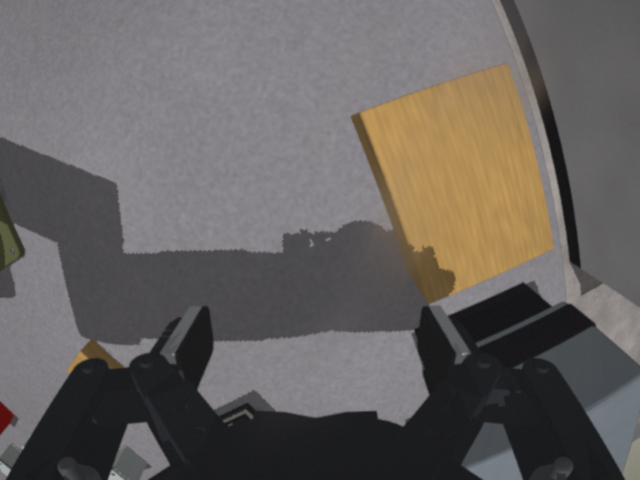

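The scene and top pictures show the three silver boxes, with lids near top px (289,229), (346,149) and (431,236). The stage is near (150,210) with its hood toward the top of the picture, and the post foot is at (262,180). I'll measure these next.

```bash
cat > h.py <<'E'
import cv2, numpy as np
from cell import ctrl
from scipy.spatial.transform import Rotation as Rn
def ray(d,px):
    K=d["camera_matrix"]; p=np.linalg.solve(K,np.array([px[0],px[1],1.]))
    return -d["R"].T@d["t"], d["R"].T@p
def onz(d,px,z):
    c,r=ray(d,px); return c+r*(z-c[2])/r[2]
def proj(d,X):
    p=d["camera_matrix"]@(d["R"]@np.asarray(X,float)+d["t"]); return p[:2]/p[2]
def rot(yaw):  # tool x down, jaw (tool z) horizontal at angle yaw
    x=np.array([0,0,-1.]); z=np.array([np.cos(yaw),np.sin(yaw),0]); y=np.cross(z,x)
    return Rn.from_matrix(np.c_[x,y,z]).as_quat()
E
python3 - <<'E'
from h import *
d=ctrl.read_camera("top"); im=d["image"]
print("cam",ray(d,(320,240))[0])
g=im.astype(int)
m=((g.min(2)>150)&(g.max(2)-g.min(2)<25)).astype(np.uint8)*255
m=cv2.morphologyEx(m,cv2.MORPH_CLOSE,np.ones((3,3)))
cs,_=cv2.findContours(m,cv2.RETR_EXTERNAL,cv2.CHAIN_APPROX_NONE)
for c in cs:
    if cv2.contourArea(c)<60: continue
    r=cv2.minAreaRect(c); z=.06
    P=np.array([onz(d,p,z) for p in c[:,0,:].astype(float)],np.float32)[:,:2]
    q=cv2.minAreaRect(P*1000)
    print("px",np.round(r[0]),cv2.contourArea(c),"w",np.round(q[0],1),np.round(q[1],1),round(q[2],1), "corners",np.round(cv2.boxPoints(q)).tolist())
for n,p,z in [("post",(262,181),0),("clamp",(242,146),.2),("lens",(412,148),.064),("bottle",(369,197),.085),("jar",(355,269),.06),("mag",(352,240),.05),("smallpost top",(351,108),.08),("dish",(469,194),.02)]:
    print(n,np.round(onz(d,p,z),3))
x0,y0,x1,y1=80,110,220,290
cv2.imwrite("pics/stage0.png",cv2.resize(im[y0:y1,x0:x1],None,fx=3.3,fy=3.3,interpolation=cv2.INTER_CUBIC))
s=ctrl.read_camera("scene"); cv2.imwrite("pics/stage_s0.png",cv2.resize(s["image"][60:270,330:500],None,fx=2.8,fy=2.8,interpolation=cv2.INTER_CUBIC))
E
```

```text
cam [ 0.28031727 -0.09020028  0.95469238]
px [355. 269.] 315.5 w [ 393.9 -143.9] [41.2 41.5] 89.9 corners [[373.0, -165.0], [415.0, -165.0], [415.0, -123.0], [373.0, -123.0]]
px [288. 228.] 1096.5 w [479.1  -3.1] [ 48.9 109.1] 12.2 corners [[444.0, 45.0], [467.0, -62.0], [515.0, -51.0], [491.0, 55.0]]
px [432. 236.] 1122.0 w [ 464.8 -304.4] [109.1  48.6] 28.9 corners [[405.0, -309.0], [429.0, -352.0], [524.0, -299.0], [501.0, -257.0]]
px [168. 228.] 64.5 w [480.3 251.1] [109.1   6.5] 11.1 corners [[426.0, 244.0], [427.0, 237.0], [534.0, 258.0], [533.0, 265.0]]
px [469. 193.] 1081.5 w [ 558.2 -387.6] [79.8 81.2] 0.2 corners [[518.0, -347.0], [518.0, -428.0], [598.0, -428.0], [598.0, -347.0]]
px [346. 148.] 967.0 w [ 660.1 -126.3] [108.8  48.4] 60.5 corners [[612.0, -162.0], [654.0, -186.0], [708.0, -91.0], [666.0, -67.0]]
post [0.604 0.065 0.   ]
clamp [0.604 0.072 0.2  ]
lens [ 0.658 -0.269  0.064]
bottle [ 0.541 -0.172  0.085]
jar [ 0.394 -0.144  0.06 ]
mag [ 0.457 -0.139  0.05 ]
smallpost top [ 0.744 -0.137  0.08 ]
dish [ 0.568 -0.401  0.02 ]
```

```bash
sleep 1
```

```text
(no output)
```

View pics/stage0.png

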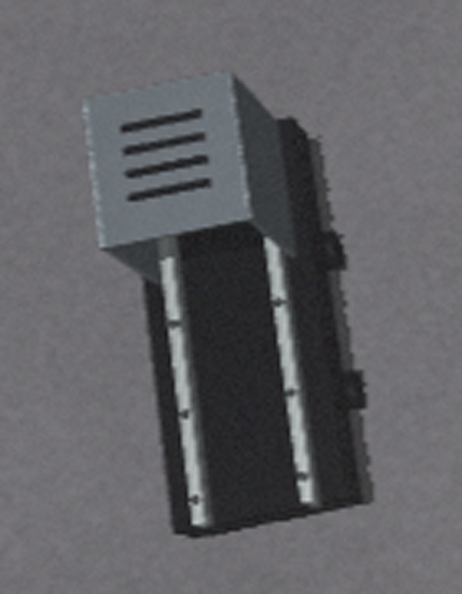

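View pics/stage_s0.png

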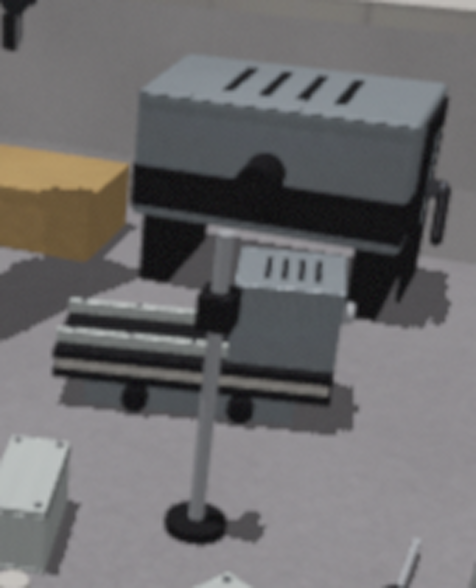

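The stage crop shows two bright rails running from top px (140,268) and (175,262) up to the hood mouth at roughly (130,183) and (163,180). I'll fit the rails and corners.

```bash
python3 - <<'E'
from h import *
d=ctrl.read_camera("top"); im=d["image"]; s=ctrl.read_camera("scene")
g=im.min(2).astype(int)
# rails: bright columns; per row peaks
x0=80;y0=110
def c(px): return (x0+px[0]/3.3-.35, y0+px[1]/3.3-.35)
for lo,hi in [((175,300),(195,500)),((275,280),(305,480))]:
    a=c(lo);b=c(hi);pts=[]
    for r in range(int(a[1]),int(b[1])+1):
        f=(r-a[1])/(b[1]-a[1]); cc=a[0]+f*(b[0]-a[0])
        cols=np.arange(int(cc-6),int(cc+8)); w=np.clip(g[r,cols]-80,0,None)
        if w.sum()>0: pts.append(onz(d,((cols*w).sum()/w.sum(),r),.072)[:2])
    P=np.array(pts,np.float32); v=cv2.fitLine(P,cv2.DIST_HUBER,0,.001,.001).ravel()
    print("rail yaw",np.arctan(v[1]/v[0]),"pt",v[2:], "span",P[0],P[-1])
    t=v[:2]*np.sign(v[0]); n=np.array([-t[1],t[0]]); print(" n.off",n@v[2:])
# near end edge corners of deck (z=.06), rails ends at .072
for n,p,z in [("deck near-left",(180,536),.06),("deck near-right",(370,502),.06),("railL end",(202,526),.072),("railR end",(312,504),.072),("hood mouth top L",(103,249),.138),("hood mouth top R",(250,222),.138),("hood back L",(84,100),.138),("hood back R",(233,72),.138)]:
    print(n,np.round(onz(d,c(p),z),4))
E
```

```text
rail yaw 0.21163966 pt [0.4967043  0.32013035] span [0.53630006 0.32869878] [0.4060827  0.29791474]
 n.off 0.2086482
rail yaw 0.21259467 pt [0.48163146 0.24731784] span [0.5497602  0.26183444] [0.41894394 0.2326491 ]
 n.off 0.14012718
deck near-left [0.3845 0.314  0.06  ]
deck near-right [0.4068 0.1954 0.06  ]
railL end [0.3895 0.2954 0.072 ]
railR end [0.4036 0.2277 0.072 ]
hood mouth top L [0.5476 0.3415 0.138 ]
hood mouth top R [0.5648 0.2543 0.138 ]
hood back L [0.6428 0.3632 0.138 ]
hood back R [0.6613 0.273  0.138 ]
```

```bash
cat >> h.py <<'E'
YD=0.212; T=np.array([np.cos(YD),np.sin(YD)]); N=np.array([-T[1],T[0]])
def deck(x,y,z): return [*( (0.574+x)*T+(0.1744+y)*N ), 0.06+z]
BOX={1:(.479,-.003,np.radians(12.2)),2:(.660,-.126,np.radians(60.5-90)),3:(.465,-.304,np.radians(28.9-90))}  # x,y,jaw yaw
E
python3 - <<'E'
from h import *
d=ctrl.read_camera("top"); s=ctrl.read_camera("scene")
R=Rn.from_quat(ctrl.get_tcp_rot()).as_matrix(); print("start jaw",np.degrees(np.arctan2(R[1,2],R[0,2])))
print("stand foot",onz(d,(351,122),0),onz(s,(440,319),0))
# stand top from two views
c1,r1=ray(d,(351.5,105)); c2,r2=ray(s,(445,290))
A=np.c_[r1,-r2]; k=np.linalg.lstsq(A,c2-c1,rcond=None)[0]; print("stand top",c1+k[0]*r1,c2+k[1]*r2)
for b,(x,y,a) in BOX.items():
    print(b,[np.round(proj(s,(x,y,.06)),0)])
    for f in (0,np.pi):
        for z in (.018,.2):
            q=ctrl.ik([x,y,z],rot(a+f)); print("  ",f>0,z,None if q is None else np.round(q,2))
for xd in (-60,-140,-40,-30):
    for f in (0,np.pi):
        q=ctrl.ik(deck(xd/1000,0,.02),rot(YD+np.pi/2+f)); print(xd,f>0,None if q is None else np.round(q,2))
E
```

```text
start jaw 67.49743612717809
stand foot [ 0.75012274 -0.14056305  0.        ] [ 0.7493385  -0.13544245  0.        ]
stand top [ 0.75275398 -0.13784612  0.07621371] [ 0.74934027 -0.13963349  0.07447479]
1 [array([340., 228.])]
   False 0.018 [-0.01  0.38 -0.59  0.6   0.    1.35]
   False 0.2 [-0.01  0.2  -0.3   1.07  0.    1.35]
   True 0.018 [-0.01  0.38 -0.59  0.6   0.   -1.79]
   True 0.2 [-0.01  0.2  -0.3   1.07  0.   -1.79]
2 [array([399., 279.])]
   False 0.018 [-0.19  0.65 -0.08  0.85  0.    1.9 ]
   False 0.2 [-0.19  0.53  0.2   1.24  0.    1.9 ]
   True 0.018 [-0.19  0.65 -0.08  0.85  0.   -1.24]
   True 0.2 [-0.19  0.53  0.2   1.24  0.   -1.24]
3 [array([264., 306.])]
   False 0.018 [-0.58  0.49 -0.4   0.68  0.    2.06]
   False 0.2 [-0.58  0.33 -0.13  1.12  0.    2.06]
   True 0.018 [-0.58  0.49 -0.4   0.68  0.   -1.08]
   True 0.2 [-0.58  0.33 -0.13  1.12  0.   -1.08]
-60 False [ 0.54  0.4  -0.36  0.82  0.    0.33]
-60 True [ 0.54  0.4  -0.36  0.82  0.   -2.81]
-140 False [ 0.59  0.29 -0.53  0.75  0.    0.38]
-140 True [ 0.59  0.29 -0.53  0.75  0.   -2.76]
-40 False [ 0.53  0.43 -0.31  0.84  0.    0.32]
-40 True [ 0.53  0.43 -0.31  0.84  0.   -2.83]
-30 False [ 0.52  0.44 -0.28  0.85  0.    0.31]
-30 True [ 0.52  0.44 -0.28  0.85  0.   -2.83]
```

```bash
cat >> h.py <<'E'
def force(n=10):
    return np.mean([ctrl.get_contact_force() for _ in range(n)],0)
def favg():
    a=[]
    for _ in range(5): a.append(ctrl.get_contact_force()); ctrl.dwell(.05)
    return np.mean(a,0)
def feel(b):
    x,y,a=BOX[b]
    t=ctrl.get_clock()
    ctrl.move_pose([x,y,.13],rot(a))
    if ctrl.movel([x,y,.018],max_speed=.1,stop_force=12): print("TOUCHED",ctrl.get_position(),ctrl.get_contact_force()); return None
    f0=favg(); ctrl.move_gripper(.0); w=ctrl.get_width()
    ctrl.movel([x,y,.033],max_speed=.06); ctrl.dwell(.2); f1=favg()
    print("box",b,"width",w,"f0",np.round(f0,2),"f1",np.round(f1,2),"dFz",f1[2]-f0[2],"t",t,ctrl.get_clock())
    return f1[2]-f0[2]
def putdown(b):
    x,y,a=BOX[b]
    ctrl.movel([x,y,.0185],max_speed=.06); ctrl.move_gripper(.085); ctrl.movel([x,y,.14],max_speed=.15)
E
python3 - <<'E'
from h import *
feel(1)
E
```

```text
box 1 width 0.04891264788829954 f0 [-0.16  0.03 -0.25] f1 [-0.19  0.22 -1.69] dFz -1.442604658102234 t 0.45 5.2917
```

Box 1 is empty: the lift changed Fz by about 1.4 N.

```bash
python3 - <<'E'
from h import *
putdown(1)
feel(2)
E
```

```text
box 2 width 0.04948446927230278 f0 [-0.06 -0.13  0.03] f1 [-0.11 -0.2  -1.4 ] dFz -1.4258699401707893 t 7.0917 10.7583
```

```bash
python3 - <<'E'
from h import *
putdown(2)
feel(3)
E
```

```text
box 3 width 0.049447484913790675 f0 [-0.27  0.04  0.09] f1 [-0.08  0.24 -5.83] dFz -5.924008565127606 t 12.5583 16.375
```

Box 3 is the loaded one at about 0.6 kg. I'll carry it over on a path inside the post.

```bash
python3 - <<'E'
from h import *
x,y,a=BOX[3]
ctrl.movel([x,y,.18],max_speed=.15)
ctrl.move_pose([.40,-.03,.19],rot(.2))
ctrl.move_pose(deck(-.06,0,.11),rot(YD+np.pi/2))
ctrl.movel(deck(-.06,0,.045),max_speed=.12)
print(ctrl.get_clock(),ctrl.get_position(),deck(-.06,0,.045),ctrl.get_width(),ctrl.get_contact_force())
d=ctrl.read_camera("top"); cv2.imwrite("pics/top1.png",cv2.resize(d["image"][110:290,60:260],None,fx=3.3,fy=3.3,interpolation=cv2.INTER_CUBIC))
d=ctrl.read_camera("scene"); cv2.imwrite("pics/scene1.png",d["image"])
d=ctrl.read_camera("wrist"); cv2.imwrite("pics/wrist1.png",d["image"])
E
```

```text
20.4917 [0.46643271 0.27841546 0.10562173] [np.float64(0.4657961173405877), np.float64(0.2786491289604786), 0.105] 0.04942399719085635 [ 0.6664148  -0.19680423 -4.8417635 ]
```

```bash
sleep 1
```

```text
(no output)
```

View pics/top1.png

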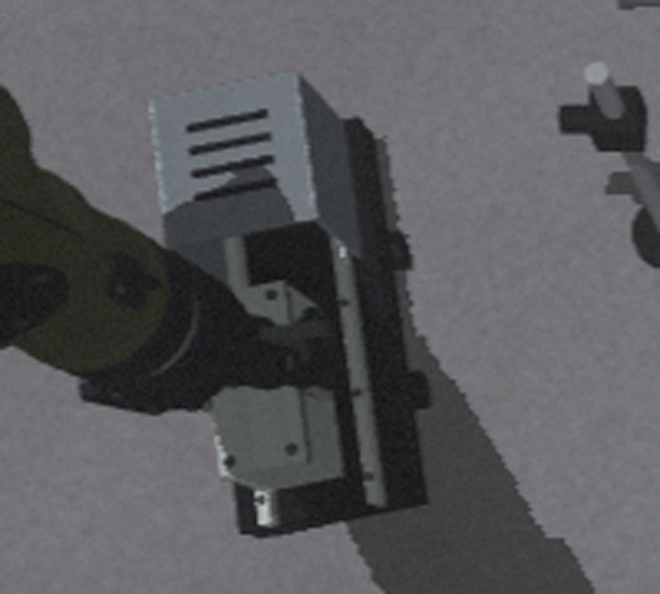

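View pics/scene1.png

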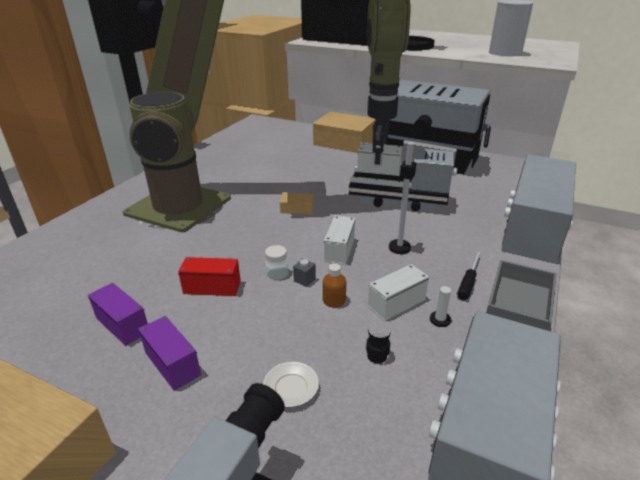

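View pics/wrist1.png

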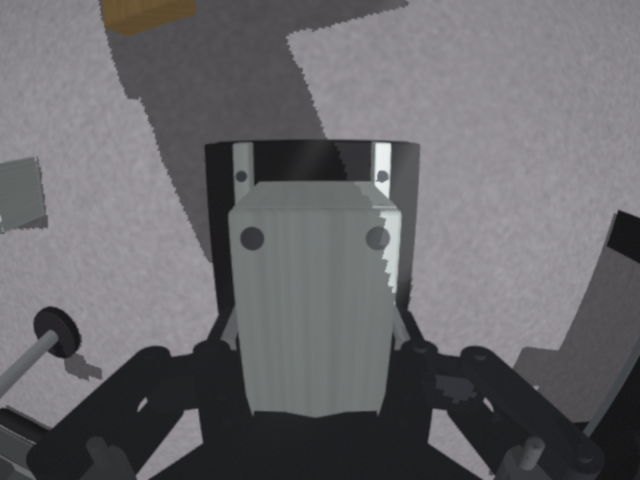

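The wrist view shows the box straddled by the rails. The inner rail edges are at columns 253 and 375 (midpoint 314), and the box's rear face is centred near 315, so it is aligned. I'll lower it now.

```bash
python3 - <<'E'
from h import *
print(ctrl.movel(deck(-.06,0,.016),max_speed=.03,stop_force=3), ctrl.get_position(), favg(), ctrl.get_clock())
E
```

```text
True [0.4654535  0.27848312 0.07841711] [-0.51673816 -0.43182714  5.93419311] 21.7083
```

```bash
python3 - <<'E'
from h import *
ctrl.move_gripper(.085)
ctrl.movel(deck(-.06,0,.12),max_speed=.15)
ctrl.move_gripper(0)
q=rot(YD+np.pi/2)
ctrl.movel(deck(-.145,0,.12),max_speed=.15)
d=ctrl.read_camera("wrist"); cv2.imwrite("pics/wrist2.png",d["image"])
d=ctrl.read_camera("top"); cv2.imwrite("pics/top2.png",cv2.resize(d["image"][110:290,60:260],None,fx=3.3,fy=3.3,interpolation=cv2.INTER_CUBIC))
print(ctrl.get_clock(),ctrl.get_position(),ctrl.get_contact_force(),ctrl.get_width())
E
```

```text
24.5833 [0.38392678 0.26128232 0.18018345] [-0.72268088 -0.78976531  0.1171002 ] -0.00036121647777070395
```

```bash
sleep 1
```

```text
(no output)
```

View pics/top2.png

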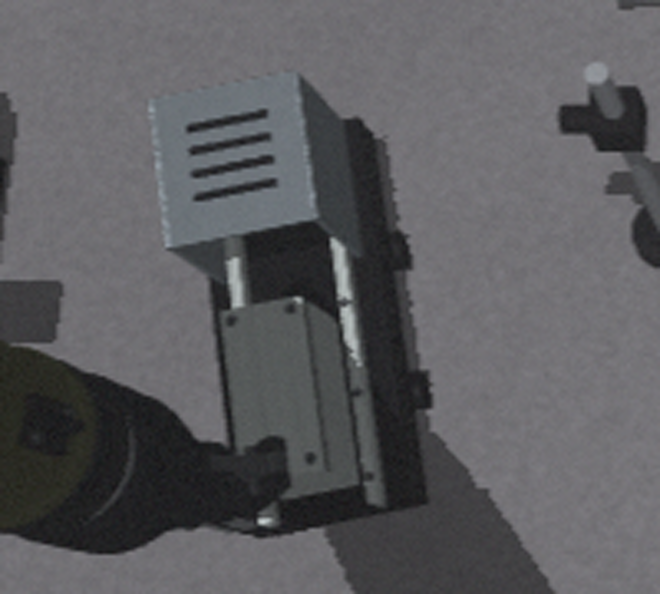

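View pics/wrist2.png

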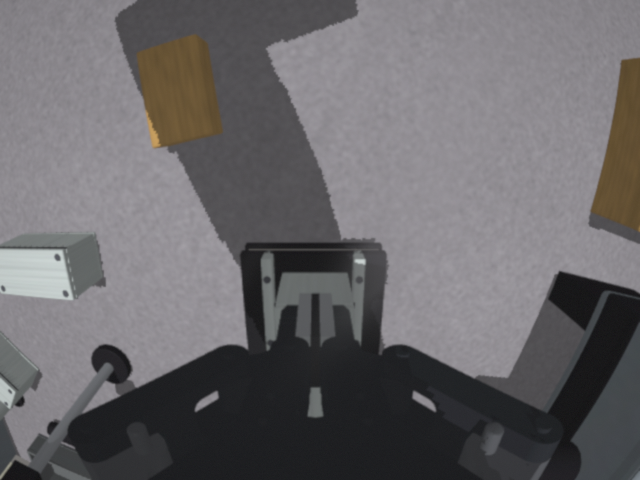

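The box sits straight in the lane, with its lid spanning top-crop px (220,315) to (340,490). I'll lower the closed fingers behind it and push slowly with a force stop.

```bash
python3 - <<'E'
from h import *
T3=np.r_[T,0]
def xd(): return ctrl.get_position()[:2]@T-.574
print(ctrl.movel(deck(-.145,0,.02),max_speed=.1,stop_force=6))
f0=favg(); print("f0",f0,"x",xd())
def push(x,v,sf):
    r=ctrl.movel(deck(x,0,.02),max_speed=v,stop_force=sf)
    f=force(1); print(r,"x %.4f"%xd(),"along %.2f"%((f-f0)@T3),"lat %.2f fz %.2f"%((f-f0)[:2]@N,(f-f0)[2]),"t",round(ctrl.get_clock(),2)); return r
push(-.115,.03,4)
push(-.095,.02,6.5)
np.save("f0.npy",f0)
E
```

```text
False
f0 [-0.23274217 -0.25036726  0.19432683] x -0.1446587637372836
True x -0.1258 along 0.44 lat -0.57 fz 0.17 t 26.67
True x -0.1252 along 0.89 lat 0.36 fz 0.94 t 27.22
```

```bash
cat >> h.py <<'E'
T3=np.r_[T,0]
def xd(): return ctrl.get_position()[:2]@T-.574
def push(x,v,sf,f0):
    r=ctrl.movel(deck(x,0,.02),max_speed=v,stop_force=sf)
    f=force(1); ctrl.dwell(.1); f2=force(1)
    print(r,"x %.4f"%xd(),"along %.2f then %.2f"%((f-f0)@T3,(f2-f0)@T3),"lat %.2f fz %.2f"%((f2-f0)[:2]@N,(f2-f0)[2]),"t",round(ctrl.get_clock(),2)); return r
E
python3 - <<'E'
from h import *
f0=np.load("f0.npy")
push(-.119,.01,9,f0)
push(-.110,.015,9,f0)
E
```

```text
False x -0.1193 along -2.82 then -3.05 lat -0.76 fz -1.00 t 28.21
False x -0.1100 along -3.39 then -2.56 lat -0.93 fz -0.31 t 29.06
```

```bash
python3 - <<'E'
from h import *
f0=np.load("f0.npy")
push(-.08,.02,7,f0)
x=-.08
if xd()>-.082:
    r=push(-.03,.012,6,f0)
E
```

```text
False x -0.0799 along -2.61 then -2.91 lat -0.40 fz -1.75 t 30.81
True x -0.0483 along -0.12 then 0.45 lat -0.24 fz 0.03 t 33.52
```

```bash
python3 - <<'E'
from h import *
f0=np.load("f0.npy")
print(xd(),(favg()-f0)@T3)
for x in (-.0478,-.0470,-.0462):
    push(x,.008,9,f0)
    if (force(1)-f0)@T3<-7.5: break
E
```

```text
-0.04834323235374527 0.35122632633413586
False x -0.0479 along 0.86 then 0.78 lat 0.56 fz -0.76 t 34.41
False x -0.0471 along 0.39 then -0.59 lat -0.27 fz 0.22 t 34.76
False x -0.0470 along -1.91 then -3.41 lat -0.05 fz 0.72 t 35.11
```

```bash
python3 - <<'E'
from h import *
f0=np.load("f0.npy")
for x in (-.0458,-.0452,-.0446,-.044,-.0434,-.0428):
    push(x,.006,6,f0)
    if (favg()-f0)@T3<-7.0: break
print((favg()-f0)@T3)
E
```

```text
False x -0.0471 along -4.41 then -4.89 lat 0.69 fz 2.63 t 35.46
False x -0.0471 along -4.77 then -6.06 lat 1.47 fz 2.52 t 36.06
False x -0.0471 along -6.07 then -6.79 lat 0.53 fz 3.68 t 36.66
-6.6517431908644635
```

```bash
python3 - <<'E'
from h import *
f0=np.load("f0.npy")
for x in (-.0440,-.0434,-.0428,-.0422,-.0416):
    push(x,.006,6,f0)
    if (favg()-f0)@T3<-8.5: break
print((favg()-f0)@T3)
E
```

```text
False x -0.0471 along -8.73 then -8.84 lat 0.16 fz 4.74 t 37.51
False x -0.0471 along -10.21 then -9.25 lat 0.17 fz 4.19 t 38.11
-8.745038095003698
```

```bash
python3 - <<'E'
from h import *
print(ctrl.get_position(),np.degrees(0),Rn.from_quat(ctrl.get_tcp_rot()).as_matrix().round(3).tolist(), deck(-.0434,0,.02))
d=ctrl.read_camera("wrist"); cv2.imwrite("pics/wrist3.png",d["image"])
d=ctrl.read_camera("top"); cv2.imwrite("pics/top3.png",cv2.resize(d["image"][110:290,60:260],None,fx=3.3,fy=3.3,interpolation=cv2.INTER_CUBIC))
s=ctrl.read_camera("scene"); cv2.imwrite("pics/scene3.png",cv2.resize(s["image"][60:230,300:500],None,fx=3.3,fy=3.3,interpolation=cv2.INTER_CUBIC))
E
```

```text
[0.47847889 0.28107682 0.07946627] 0.0 [[-0.03, -0.977, -0.212], [-0.012, -0.212, 0.977], [-0.999, 0.032, -0.005]] [np.float64(0.48202447719033203), np.float64(0.28214202698177926), 0.08]
```

```bash
sleep 1
```

```text
(no output)
```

View pics/top3.png

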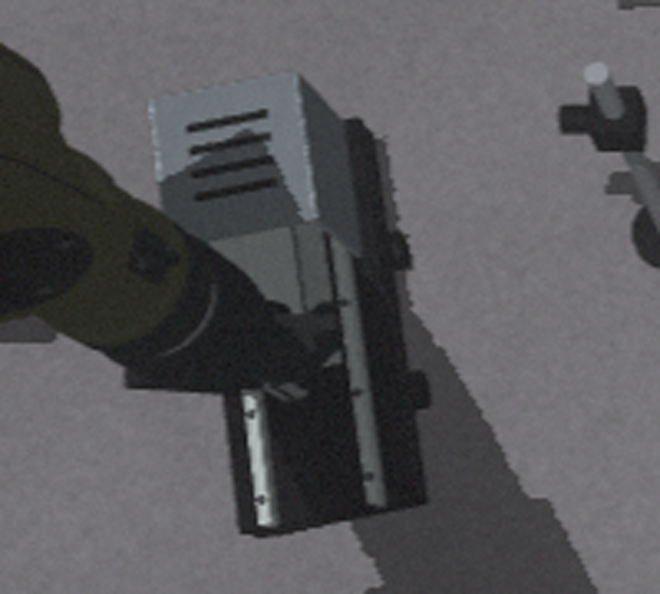

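View pics/scene3.png

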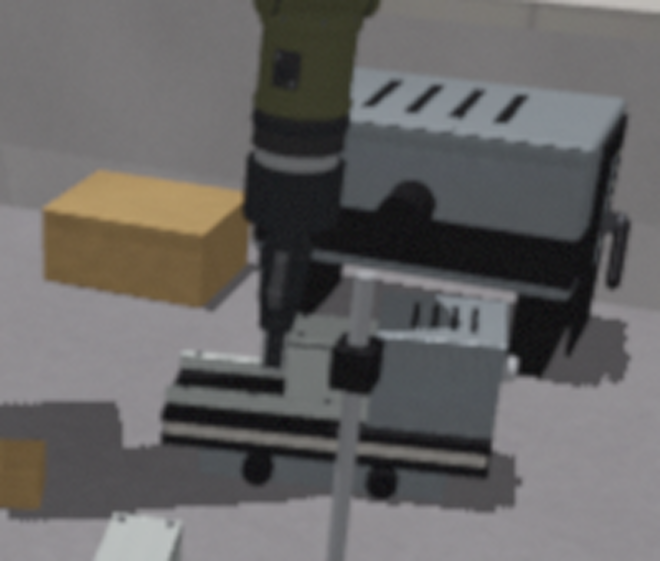

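View pics/wrist3.png

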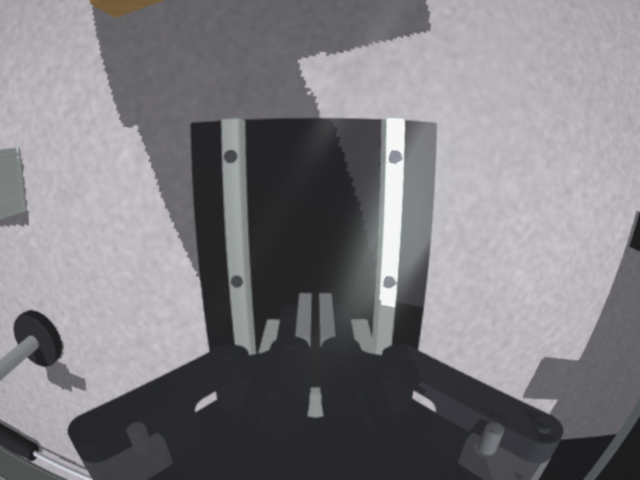

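The box's front third to half is inside the hood, it's square in the lane, and it resists with about 9 N against roughly 3 N of sliding friction. The wrist has leaned about 0.03 rad from compliance, so I'm stopping here and backing off slowly.

```bash
python3 - <<'E'
from h import *
f0=np.load("f0.npy")
for x in (-.047,-.050,-.056):
    push(x,.008,None,f0)
ctrl.movel(deck(-.13,0,.02),max_speed=.1)
ctrl.movel(deck(-.16,0,.14),max_speed=.15)
print(ctrl.get_clock(),(favg()-f0).round(2),ctrl.get_position())
# clear the view
ctrl.move_pose([.30,.05,.25],rot(.6))
d=ctrl.read_camera("top"); cv2.imwrite("pics/top4.png",d["image"]); cv2.imwrite("pics/top4c.png",cv2.resize(d["image"][110:290,60:260],None,fx=3.3,fy=3.3,interpolation=cv2.INTER_CUBIC))
s=ctrl.read_camera("scene"); cv2.imwrite("pics/scene4.png",s["image"])
ctrl.dwell(1)
d2=ctrl.read_camera("top")["image"]; print("diff",np.abs(d2.astype(int)-d["image"])[170:270,100:200].mean())
print(ctrl.get_clock())
E
```

```text
False x -0.0469 along -2.52 then -2.81 lat 0.08 fz -0.87 t 39.46
False x -0.0497 along 1.03 then -0.16 lat -0.55 fz -0.72 t 40.08
False x -0.0559 along 0.16 then -0.32 lat 0.11 fz -0.64 t 41.08
42.95 [ 0.02  0.21 -0.83] [0.36774036 0.25735721 0.19923219]
diff 2.7239666666666666
45.25
```

```bash
sleep 1
```

```text
(no output)
```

View pics/top4c.png

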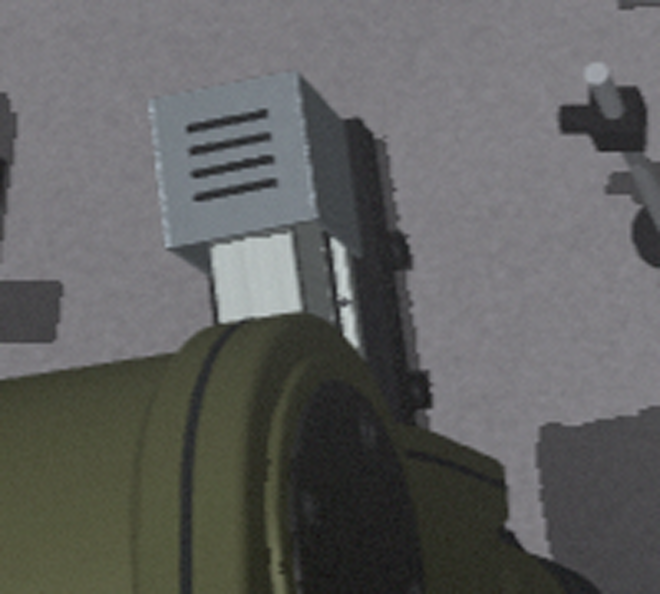

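View pics/scene4.png

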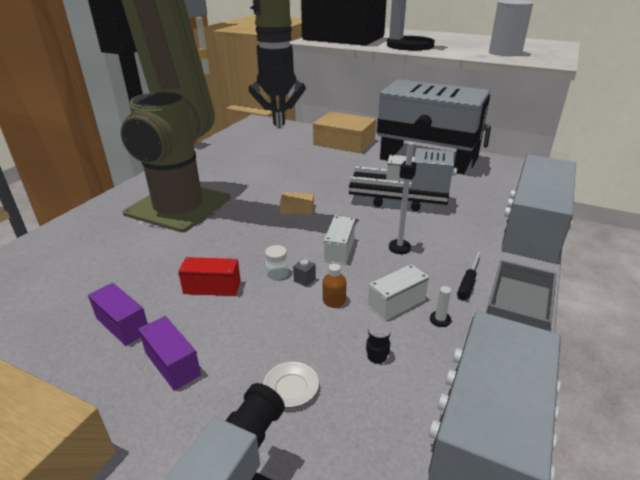

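The box is at rest in the hood. The arm hides its rear end in the top view, so I'll clear the view once for a final measurement.

```bash
python3 - <<'E'
from h import *
ctrl.movej([1.178, 0.26, -0.138, 1.173, 0, 1.571])
d=ctrl.read_camera("top"); im=d["image"]; g=im.astype(int)
cv2.imwrite("pics/top5.png",im); cv2.imwrite("pics/top5c.png",cv2.resize(im[110:290,60:260],None,fx=3.3,fy=3.3,interpolation=cv2.INTER_CUBIC))
m=((g.min(2)>145)&(g.max(2)-g.min(2)<25)).astype(np.uint8)*255
cs,_=cv2.findContours(cv2.morphologyEx(m,cv2.MORPH_CLOSE,np.ones((3,3))),cv2.RETR_EXTERNAL,cv2.CHAIN_APPROX_NONE)
for c in cs:
    if cv2.contourArea(c)<250: continue
    u=c[:,0,:].mean(0); z=.12 if u[0]<200 else .06
    P=np.array([onz(d,p,z) for p in c[:,0,:].astype(float)],np.float32)[:,:2]
    q=cv2.minAreaRect(P*1000); print(np.round(u),np.round(q[0],1),np.round(q[1],1),round(q[2],1))
    if z==.12:
        print(" deck x range",(P@T-.574).min(),(P@T-.574).max()," y",(P@N-.1744).min(),(P@N-.1744).max())
print(ctrl.get_clock())
E
```

```text
[355. 269.] [ 393.9 -143.9] [41.2 41.5] 89.9
[288. 228.] [479.7  -3.2] [ 49.1 109.4] 12.3
[138. 200.] [526.1 293.8] [70.3 46.8] 12.8
 deck x range -0.03328605460576328 0.037259800665863985  y -0.021387037130442127 0.025782056666596054
[469. 193.] [ 557.5 -387.5] [80.5 82.3] 87.1
[345. 147.] [ 659.5 -125.9] [108.9  48.6] 60.5
46.9417
```

```bash
sleep 1
```

View pics/top5c.png

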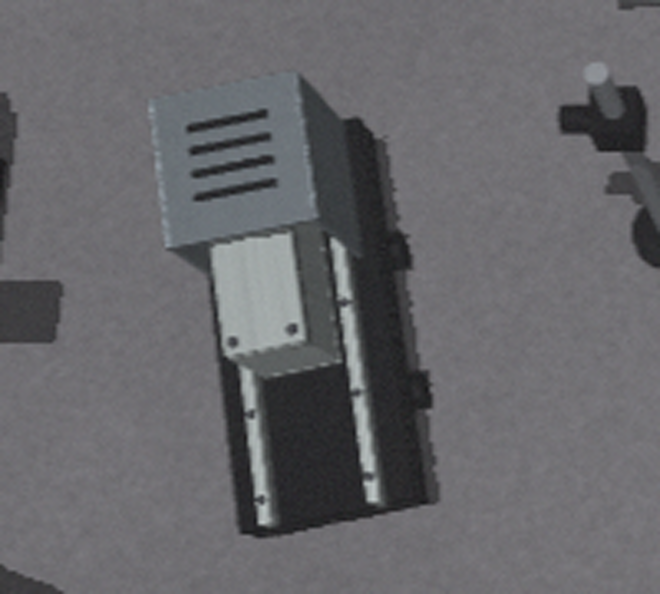

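The lid's rear edge is at deck x ≈ −34 mm, so its front is at about +75 mm, inside the bumper's possible range. Yaw error is about 0.01 rad and the box is 2 mm off centre, so it isn't wedged on a rail. Handing in.

```bash
python3 - <<'E'
from cell import ctrl
print(ctrl.get_contact_force(),ctrl.get_clock()); ctrl.hand_in()
E
```

```text
[-0.20987424 -0.53331936  0.5473656 ] 46.9417
the job is handed in; nothing more can be done
```

The loaded box is standing in the lane, pushed into the hood and resting against what I take to be the bumper. I handed the job in at 46.9 s, and no verdict was reported.

**Finding the box:** I lifted each box about 15 mm. Two changed the vertical force by 1.4 N each. The third, at about (0.465, −0.304), changed it by 5.9 N (about 0.6 kg), so that was the loaded one.

**Placing and pushing:** I set it in the lane and pushed it from behind with closed fingers. It slid at about 3 N, then met a firm stop.

**Last checks:**
- **Loaded box:** its rear edge is at deck x ≈ −34 mm, so its front is about 43 mm inside the hood mouth. It is about 0.01 rad off the lane direction and 2 mm off centre.
- **Empty boxes:** both stand upright within about 1 mm of where they started.
- **Lens barrel, bottle and jar:** none looked moved. The jar measured the same before and after; the lens barrel and bottle I checked only by eye.
- **Robot:** parked at its start pose, touching nothing.

**Less certain:**
- **Bumper contact:** I inferred it from force and position, because the bumper can't be seen. Pushing again with about 9 N (one reading 10.2 N) did not measurably move the fingertip; the wrist leaned about 0.03 rad instead. So I did not measure the bumper's spring rate directly.
- **Position readings:** the rear edge from touch was −36.5 mm, against −34 mm from the camera. That is about the calibration error.

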